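# Bring the brushing timer to its station and wind it

## Task

Slide the toothbrushing timer along its rail until it clicks into the detent at the green station mark, and only then wind its key clockwise, turn by turn, until it is fully wound (red pointer at the green tick, key at its stop). Leave the timer in the detent and do not disturb the tumbler, soap dish or dispenser.

Things in the scene. Friction and masses are not known exactly. Their poses are not given: they have to be found in the camera images.
- rail: bamboo rail base lying on the counter, 110 mm deep (x) by 420 mm long (y), plank 12 mm thick with two black rods on it (tops 23 mm above the counter) and low black end blocks 32 mm high; origin at the middle of its underside, y along the rail towards the brushing station, x away from the timer's face
- station (a point): point on the rail where slide_mark lies when the carriage sits in the station's detent: on the rail's centre line, 40 mm from the rail's middle towards +y, 36 mm above the counter. Green marks on the plank's edges show it. The carriage can be pushed up to 40 mm past it
- slide_mark (a point): middle of the top of the carriage's slide plate (100 mm in x, 130 mm in y, top 36 mm above the counter, green index line in front). Axes as the rail. At each end stands a black push plate, 60 mm wide in x, outer face 65 mm away in y, top 80 mm above the counter. Between them the timer, a white drum of 90 mm diameter, 35 mm thick, leans towards the robot (rail -x), top at 117 mm
- carriage (a joint): travel of the carriage along the rail's +y in m: 0 at the parked end, 0.150 in the detent of the brushing station, 0.190 at the end stop. About 1 N to slide, about 4 N into or out of the detent, which draws the carriage in over the last 5 mm
- key (a joint): angle of the winding key in rad: 0 unwound, grows as the key is turned clockwise (seen looking at the timer's face), 5.0 at the stop when fully wound. A ratchet holds it where it is left. Turning takes up to 0.14 N m. The key's red pointer starts from the red tick (0, topmost) and ends at the green tick (5.0) on the black dial
- key_grip (a point): grip point on the axis of the brass key, 34 mm off the dial. The key is a flat blade 40 mm wide (along the point's x, pointer at +x), 9 mm thick (y) and 32 mm tall (z), from 14 to 46 mm off the dial. z is the key's axis, pointing out of the dial, 35 degrees from vertical towards the robot. The axes turn with the key
- tumbler: bystander: black tumbler, 76 mm diameter, 105 mm tall, with two toothbrushes in it that reach 190 mm; origin at the middle of its underside
- soap_dish: bystander: round dark wooden soap dish, 108 mm diameter, with a soap bar, 38 mm tall in all; origin at the middle of its underside
- dispenser: bystander: white square soap dispenser, 64 mm wide, 170 mm tall with its black pump; origin at the middle of its underside

How it is judged:
On the way, in this order (a step that is already met when the one before it is completed fails the run):
1. the carriage sits in the station's detent (horizontal distance between slide_mark and station below 0.004 m and value of joint key below 3.5 rad), for 0.2 s.
2. the key is fully wound, the carriage still at the station (horizontal distance between slide_mark and station below 0.009 m and value of joint key above 4.7 rad), for 0.2 s.
At the end, for the whole second after the job is handed in: The carriage rests in the station's detent (slide_mark within 4 mm of station), the key is wound to at least 4.7 rad (stop at 5.0) and at rest, and the tumbler, soap dish and dispenser stand upright within 30 mm of where they were (horizontal distance between slide_mark and station below 0.004 m and value of joint key above 4.7 rad and velocity of joint carriage between -0.01 and 0.01 m/s and velocity of joint key between -0.05 and 0.05 rad/s and distance of each of tumbler, soap_dish, dispenser from where it was at the start of the episode below 0.03 m and angle between each of tumbler, soap_dish, dispenser's own z axis and vertical below 0.2 rad); the robot touches nothing.
It fails at once if a bystander is shifted 30 mm or more, or tipped (distance of any of tumbler, soap_dish, dispenser from where it was at the start of the episode above 0.03 m or angle between any of tumbler, soap_dish, dispenser's own z axis and vertical above 0.2 rad).
It fails at once if the key is wound before the carriage is in the detent (not (horizontal distance between slide_mark and station below 0.03 m) and value of joint key above 2.2 rad).
It also fails if it takes over 72 s, if anything falls off the work surface, if the arm or the gripper's body presses on something with over 40 N, if the wrist force passes 120 N, or if a joint passes its speed limit or range.

## Robot

A 6-joint arm with a two-finger parallel gripper is mounted at the origin on the work surface. World frame = base frame: x ahead of the robot, y to its left, z up, the work surface at z = 0. Lengths are in m, angles in rad, forces in N, time in s.
With the tool pointing down it reaches from about 0.3 to 0.875 m from the base axis. Payload 6.4 kg.
Tool frame: the origin (TCP) lies midway between the tips of the shut fingers; the grasp point (between the pads) lies 19 mm behind it; z points along the fingers, y is the line along which they close (so a half turn about z gives the same grasp; the last joint's range is limited). The gripper opens to 85 mm and grips with 20 to 120 N. Pads are 22 mm wide; open, the fingers measure 114 mm over their backs; the gripper's body (76 mm by 85 mm) begins 54 mm behind the grasp point. The pads swing forward as they close: fully open they stand 13 mm farther back than shut.
Start: joints at [1.135, 0.181, 1.607, -0, 1.354, -0.206], TCP at [0.131, 0.56, 0.231] pointing down, gripper open.
Joint ranges: [-2.99, 2.99], [-0.89, 2.07], [0.3, 2.58], [-1.14, 4.28], [0, 2.63], [-3.12, 3.12]. Speed limits (rad/s): [2.57, 2.57, 3.01, 3.14, 3.14, 3.14].

## Interface

Orientations are given as a unit quaternion [w, x, y, z].
In Python, from workcell import ctrl gives the robot as it stands. The module is installed in compiled form; this text tells all that it offers.
- The arm moves only by the tool drive_tool, never from a script. Its arguments are lists of equal length, an entry for each row: "jaw": the closure, from 0 (fully open) to 1 (shut); "travel": the shift along the tool's x, y, z in mm, a list of three; "turn": the turn, a rotation vector about the tool's x, y, z in degrees, a list of three. A call has 1 to 5 rows; each row is the pose to reach, as a shift and turn from the pose commanded when the call began, along the tool's axes at that moment; what a row does not reach only later rows make up. A row lasts 1/8 s, in which the tool goes at most 62.5 mm and 10.7 degrees, less where a joint would pass 70% of its speed; a pose out of reach is approached as far as the arm can. A call with a gripper value outside its range is refused whole. The fingers move at their own pace and stop on an object; "force" is the grip in N (left out, the last holds). Time passes only in rows, so rows that repeat a pose let the fingers close. It gives the time, the measured TCP pose, the force, the opening and the grip force at its end, in the units of the state.
- ctrl.state(): the state, without advancing time (a new reading comes with each control period).
- ctrl.snapshot(name): name is "scene" or "top" or "wrist"; returns the picture (400x640x3 uint8, red, green, blue); there is no depth.
- ctrl.get_calibration(name): a dict with "intrinsics" (3x3 intrinsics, pixels), "dist_coeffs" ([k1, k2, p1, p2, k3] as OpenCV has them; the pictures are not rectified), "xyz" and "orientation" of the camera in the world. Camera axes: x right, y down, z forward; pixel columns grow to the right and rows downward; lengths in m; the calibration is good to about 2 mm. A picture is of the moment at which its call begins: read the wrist's pose just before it. get_calibration takes no time and is no camera call; for the wrist camera it gives the pose at the moment of the call.
- ctrl.close_job(): hands the job in; it is judged then, once.
The state is a dict: "clock": time; "qpos": joint angles; "joint_vel": joint speeds; "effort": joint torques, N m; "eef_pos": TCP position; "orientation": TCP orientation; "ft_force": force on the tool from outside, world axes, zero at the start; "torque": the same for the moment, N m; "opening": opening from 0.0 (shut) to 1.0 (fully open); "grasp_force": force on a finger pad.
Only numpy, scipy, OpenCV 4.12 (cv2) and the standard library are available. Lean on these libraries where they do the work, as an engineer would, in place of code of your own. Each camera call takes 0.05 s, during which the arm holds its last target. There are 200 camera calls.

## Working session

There is one attempt and no reset: what is moved stays moved. The work goes in short steps, Python scripts to look and compute and a tool call to move; the robot and the scene stay as the last step left them, time stands still between calls to the robot, and variables do not carry over. Pictures are saved under pics/ and viewed, at most 10 in all, crops included, and the job is handed in when it is done.

Besides the shell and the picture viewer there is one more tool, called as name(argument=value, ...), one argument or row to a line, values as JSON. drive_tool: Moves the arm, as the interface text tells. Its arguments: {"type":"object","properties":{"jaw":{"type":"array"},"travel":{"type":"array"},"turn":{"type":"array"},"force":{"type":"number"}},"required":["jaw","travel","turn"]}

```bash
mkdir -p pics; cat > h.py <<'E'
import numpy as np, cv2
from scipy.spatial.transform import Rotation as R
from workcell import ctrl
def rot(q): return R.from_quat([q[1],q[2],q[3],q[0]])
def ray(c,px):
    u=cv2.undistortPoints(np.array([[px]],float),np.array(c["intrinsics"]),np.array(c["dist_coeffs"]))[0,0]
    return np.array(c["xyz"]),rot(c["orientation"]).apply([u[0],u[1],1])
def onz(c,px,z):
    o,d=ray(c,px); return o+d*(z-o[2])/d[2]
def proj(c,P):
    r=rot(c["orientation"]).inv(); p=r.apply(np.atleast_2d(P)-np.array(c["xyz"]))
    return cv2.projectPoints(p,np.zeros(3),np.zeros(3),np.array(c["intrinsics"]),np.array(c["dist_coeffs"]))[0][:,0]
def tri(c1,p1,c2,p2):
    o1,d1=ray(c1,p1);o2,d2=ray(c2,p2)
    s=np.linalg.lstsq(np.c_[d1,-d2],o2-o1,rcond=None)[0]
    a,b=o1+d1*s[0],o2+d2*s[1]; return (a+b)/2,np.linalg.norm(a-b)
def shot(n,f):
    c=ctrl.get_calibration(n); im=ctrl.snapshot(n); cv2.imwrite("pics/"+f,im[:,:,::-1]); return c,im
E
python3 - <<'E'
from h import *
for n in("scene","top"):
    c,im=shot(n,n+"0.png"); print(n,c)
print(ctrl.state())
E
```

```text
scene {'intrinsics': array([[397.92674561,   0.        , 319.41435747],
       [  0.        , 397.92674561, 207.7050527 ],
       [  0.        ,   0.        ,   1.        ]]), 'dist_coeffs': array([-0.06202399,  0.        ,  0.        ,  0.        ,  0.        ]), 'xyz': array([1.03966405, 0.25217943, 0.63622607]), 'orientation': array([-0.17144838,  0.47120299,  0.80892112, -0.30695248])}
top {'intrinsics': array([[448.50125567,   0.        , 317.89982457],
       [  0.        , 448.50125567, 199.7354025 ],
       [  0.        ,   0.        ,   1.        ]]), 'dist_coeffs': array([-0.11219499,  0.        ,  0.        ,  0.        ,  0.        ]), 'xyz': array([0.50465213, 0.02687479, 1.10913323]), 'orientation': array([-0.0311947 ,  0.70761877, -0.70501808,  0.03538468])}
{'clock': 0.1, 'qpos': array([ 1.13471061e+00,  1.81439879e-01,  1.60793539e+00,  5.32766239e-06,
        1.35379030e+00, -2.06271746e-01]), 'joint_vel': array([-0.0011795 , -0.00318951, -0.00074748,  0.00075718,  0.00067364,
       -0.00029947]), 'effort': array([-7.50384479e-04, -4.45885062e+01, -3.52234268e+01, -4.10193834e-04,
        4.28534011e-03, -3.09269615e-05]), 'eef_pos': array([0.1307307 , 0.55942345, 0.23047612]), 'orientation': array([-2.50740998e-04,  1.14654824e-01,  9.93405080e-01, -7.45420341e-04]), 'ft_force': array([-0.73789029, -0.32129136, -0.12134918]), 'torque': array([-0.03870503,  0.00272475,  0.00729993]), 'grasp_force': 0.0, 'opening': 0.9981407898135728}
```

View pics/top0.png

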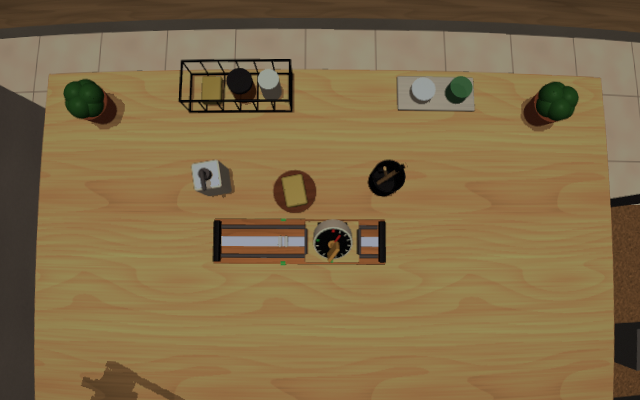

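View pics/scene0.png

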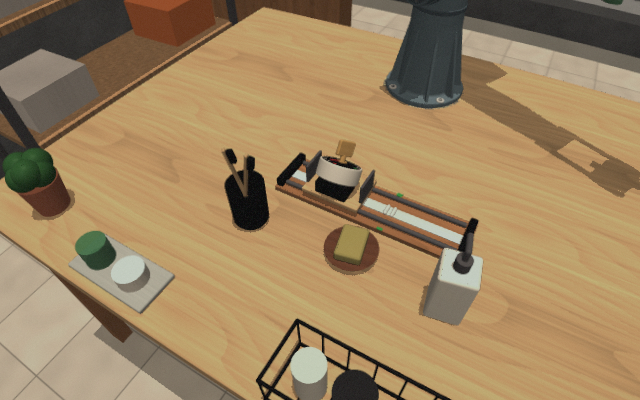

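The top view shows the rail from (214,241) to (385,241), green marks at about (283,220) and (283,264), the carriage at about (333,242), and the bystanders farther out, at +x. The key and red pointer are visible at about (335,243).

```bash
python3 - <<'E'
from h import *
c=ctrl.get_calibration("top"); im=cv2.imread("pics/top0.png"); hsv=cv2.cvtColor(im,cv2.COLOR_BGR2HSV)
g=cv2.inRange(hsv,(45,90,60),(85,255,255))
n,l,s,ce=cv2.connectedComponentsWithStats(g)
for i in range(1,n):
    if 200<ce[i][0]<400 and 200<ce[i][1]<280: print("green",ce[i],s[i,4],onz(c,ce[i],.012))
k=cv2.inRange(hsv,(0,0,0),(180,255,45)); 
for nm,x0,x1 in(("L",205,226),("R",374,392)):
    m=np.zeros_like(k); m[212:270,x0:x1]=k[212:270,x0:x1]
    n,l,s,ce=cv2.connectedComponentsWithStats(m); i=1+s[1:,4].argmax(); print(nm,s[i],ce[i],onz(c,ce[i],.032))
# pushplate right & left, key top, tumbler, dish, disp
for nm,p,z in(("plateR",(360,241),.08),("plateL",(306,241),.08),("tumbler",(387,178),.105),("dish",(295,191),.02),("disp",(207,176),.14)): print(nm,onz(c,p,z))
crop=cv2.resize(im[205:275,280:400],None,fx=6,fy=6,interpolation=cv2.INTER_CUBIC); cv2.imwrite("pics/crop.png",crop)
E
```

```text
green [283.  219.5] 10 [0.55937547 0.10581346 0.012     ]
green [317.  239.5] 6 [0.51089351 0.02240659 0.012     ]
green [282.64705882 262.58823529] 17 [0.4545057  0.10571823 0.012     ]
green [331.5 261.5] 4 [ 0.45760108 -0.01303756  0.012     ]
L [213 221   9  40 285] [216.93333333 240.69473684] [0.50653758 0.26309348 0.032     ]
R [378 221   8  42 266] [381.64661654 242.21052632] [ 0.50460033 -0.13273987  0.032     ]
plateR [ 0.50732537 -0.0758282   0.08      ]
plateL [0.50699002 0.04782825 0.08      ]
tumbler [ 0.6496654  -0.13547819  0.105     ]
dish [0.62877788 0.0766247  0.02      ]
disp [0.64756301 0.26478771 0.14      ]
```

View pics/crop.png

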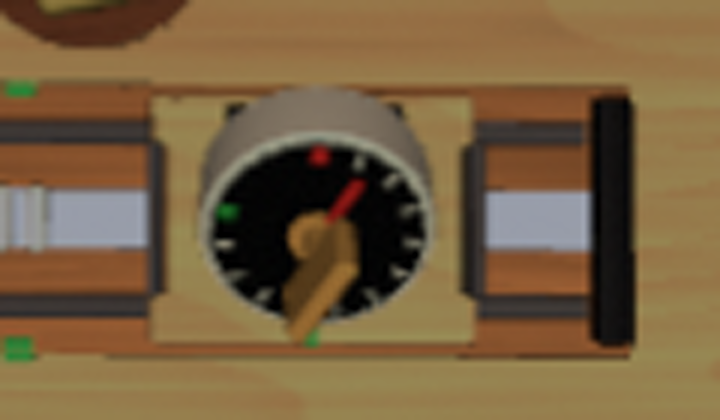

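The crop shows the dial centre at about (317,228), the pointer about 0.45 rad clockwise of the red tick, and the blade folded towards the robot. The rail lies along world y with its centre line at x≈0.507. The station is at y≈0.106 and the carriage at about -0.014.

```bash
cat >> h.py <<'E'
def to(p,Rt):
    s=ctrl.state(); r=rot(s["orientation"])
    print("travel",np.round(r.inv().apply(np.array(p)-s["eef_pos"])*1000,1),"turn",np.round((r.inv()*Rt).as_rotvec(degrees=True),1),"q",np.round(s["qpos"],2),"p",np.round(s["eef_pos"],4),"f",np.round(s["ft_force"],1))
def down(yaw): return R.from_euler("z",yaw,degrees=True)*R.from_euler("x",180,degrees=True)
E
python3 - <<'E'
from h import *
c=ctrl.get_calibration("top"); print("dial",onz(c,(332.8,243),.091))
to((.507,-.125,.2),down(180))
E
```

```text
dial [ 0.50265241 -0.0130504   0.091     ]
travel [-522.3 -580.7   31.2] turn [ -0.1  -0.  -13.2] q [ 1.13  0.18  1.61  0.    1.35 -0.21] p [0.1307 0.5594 0.2305] f [-0.7 -0.3 -0.1]
```

drive_tool(
  jaw=[1, 1, 1, 1, 1],
  travel=[
    [-522, -581, 20],
    [-522, -581, 20],
    [-522, -581, 20],
    [-522, -581, 20],
    [-522, -581, 20],
  ],
  turn=[
    [0, 0, -13.2],
    [0, 0, -13.2],
    [0, 0, -13.2],
    [0, 0, -13.2],
    [0, 0, -13.2],
  ],
)

```text
clock: 0.72
eef_pos: [0.2808, 0.2861, 0.2232]
orientation: [0.0, -0.001, 1.0, 0.0]
ft_force: [1.4, -0.5, 0.2]
opening: 0.002
grasp_force: 0.0
```

```bash
python3 - <<'E'
from h import *
to((.507,-.125,.2),down(180))
E
```

```text
travel [-225.7 -411.4   23.3] turn [0.  0.  0.1] q [ 0.5  -0.23  2.02 -0.    1.35 -1.08] p [0.2808 0.2861 0.2232] f [ 1.4 -0.5  0.2]
```

drive_tool(
  jaw=[1, 1, 1, 1, 1],
  travel=[
    [-226, -411, 20],
    [-226, -411, 20],
    [-226, -411, 20],
    [-226, -411, 20],
    [-226, -411, 20],
  ],
  turn=[
    [0, 0, 0],
    [0, 0, 0],
    [0, 0, 0],
    [0, 0, 0],
    [0, 0, 0],
  ],
)

```text
clock: 1.35
eef_pos: [0.4316, 0.0123, 0.21]
orientation: [0.0, 0.0, 1.0, 0.0]
ft_force: [0.9, 0.6, 0.5]
opening: 0.0
grasp_force: 0.0
```

```bash
python3 - <<'E'
from h import *
to((.507,-.118,.062),down(180))
E
```

```text
travel [ -75.4 -130.3  148. ] turn [ 0.  0. -0.] q [-0.25 -0.13  1.97  0.    1.3  -1.82] p [0.4316 0.0123 0.21  ] f [0.9 0.6 0.5]
```

drive_tool(
  jaw=[1, 1, 1, 1, 1],
  travel=[
    [-75, -131, 0],
    [-75, -131, 0],
    [-75, -131, 10],
    [-75, -131, 70],
    [-75, -131, 110],
  ],
  turn=[
    [0, 0, 0],
    [0, 0, 0],
    [0, 0, 0],
    [0, 0, 0],
    [0, 0, 0],
  ],
)

```text
clock: 1.98
eef_pos: [0.5049, -0.1166, 0.0974]
orientation: [-0.001, 0.0, 1.0, 0.001]
ft_force: [0.6, -0.5, 0.0]
opening: -0.001
grasp_force: 0.0
```

```bash
python3 - <<'E'
from h import *
to((.507,-.118,.060),down(180))
shot("top","top1.png")
im=cv2.imread("pics/top1.png");cv2.imwrite("pics/crop1.png",cv2.resize(im[190:290,270:420],None,fx=4,fy=4,interpolation=cv2.INTER_CUBIC))
E
```

```text
travel [-2.2 -1.4 37.4] turn [ 0.1 -0.1 -0. ] q [-0.46  0.22  1.85  0.    1.07 -2.03] p [ 0.5049 -0.1166  0.0974] f [ 0.6 -0.5  0. ]
```

View pics/crop1.png

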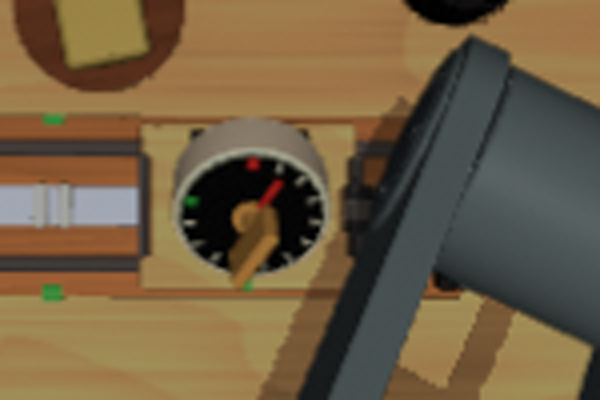

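The crop shows the wrist to the right of the carriage, with the fingertips just outside the plate at about (360,200). The carriage hasn't moved and the tumbler is clear.

drive_tool(
  jaw=[1, 1, 1, 1, 1],
  travel=[
    [-2, 0, 38],
    [-2, 0, 38],
    [-2, 10, 38],
    [-2, 20, 38],
    [-2, 30, 38],
  ],
  turn=[
    [0, 0, 0],
    [0, 0, 0],
    [0, 0, 0],
    [0, 0, 0],
    [0, 0, 0],
  ],
)

```text
clock: 2.65
eef_pos: [0.509, -0.0862, 0.0635]
orientation: [0.001, -0.001, 1.0, -0.001]
ft_force: [0.6, -3.2, 1.5]
opening: 0.002
grasp_force: 1.4
```

drive_tool(
  jaw=[1, 1, 1, 1, 1],
  travel=[
    [0, 12, 0],
    [0, 24, 0],
    [0, 36, 0],
    [0, 48, 0],
    [0, 60, 0],
  ],
  turn=[
    [0, 0, 0],
    [0, 0, 0],
    [0, 0, 0],
    [0, 0, 0],
    [0, 0, 0],
  ],
)

```text
clock: 3.28
eef_pos: [0.508, -0.0258, 0.062]
orientation: [-0.0, -0.0, 1.0, 0.0]
ft_force: [1.3, -1.7, 0.9]
opening: 0.002
grasp_force: 0.5
```

```bash
python3 - <<'E'
from h import *
to((.507,.041-.0145,.060),down(180))
c,im=shot("top","top2.png")
im=cv2.imread("pics/top2.png");cv2.imwrite("pics/crop2.png",cv2.resize(im[190:290,240:390],None,fx=4,fy=4,interpolation=cv2.INTER_CUBIC))
E
```

```text
travel [ 1.  52.3  2. ] turn [ 0. -0.  0.] q [-0.28  0.26  1.89  0.    0.98 -1.86] p [ 0.508  -0.0258  0.062 ] f [ 1.3 -1.7  0.9]
```

View pics/crop2.png

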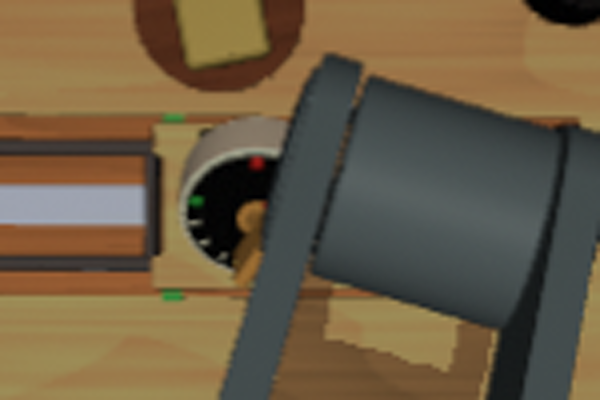

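The crop shows the carriage moving with the finger. The left plate is now at column ≈279, so the carriage is at y≈0.049 with about 57 mm to go. The key is unchanged.

drive_tool(
  jaw=[1, 1, 1, 1, 1],
  travel=[
    [0, 10, 0],
    [0, 20, 0],
    [0, 30, 0],
    [0, 40, 0],
    [0, 46, 0],
  ],
  turn=[
    [0, 0, 0],
    [0, 0, 0],
    [0, 0, 0],
    [0, 0, 0],
    [0, 0, 0],
  ],
)

```text
clock: 3.95
eef_pos: [0.5079, 0.0184, 0.062]
orientation: [-0.0, -0.001, 1.0, -0.001]
ft_force: [-1.5, -3.3, -0.9]
opening: -0.005
grasp_force: 2.0
```

drive_tool(
  jaw=[1, 1],
  travel=[
    [0, 2, 0],
    [0, 3, 0],
  ],
  turn=[
    [0, 0, 0],
    [0, 0, 0],
  ],
)

```text
clock: 4.2
eef_pos: [0.508, 0.0227, 0.062]
orientation: [-0.0, -0.0, 1.0, 0.0]
ft_force: [-0.9, -2.1, 0.2]
opening: -0.001
grasp_force: 0.8
```

```bash
cat > car.py <<'E'
from h import *
import sys
c,im=shot("top",sys.argv[1]); c2,im2=shot("scene","s"+sys.argv[1])
to((.507,.0307,.060),down(180))
# left plate outer edge on white strip: rows ~ 235-247, brightness profile
for r in (238,241,244):
    g=im[r,255:300].astype(int).sum(1); d=np.diff(g); i=d.argmin(); print(r,255+i+.5,d[i], onz(c,(255+i+1,r),.08)[1]-.065)
E
python3 car.py top3.png
```

```text
travel [1.1 8.  2.1] turn [0. 0. 0.] q [-0.19  0.26  1.9   0.    0.98 -1.76] p [0.5081 0.0227 0.0621] f [0.4 0.8 0.3]
238 265.5 -225 0.07449448578815257
241 264.5 -187 0.07670695146503378
244 264.5 -187 0.07662513129466889
```

```bash
python3 - <<'E'
import cv2,numpy as np
a=cv2.imread("pics/top3.png")[205:275,215:315];b=cv2.imread("pics/stop3.png")[120:260,270:470]
cv2.imwrite("pics/c3.png",np.hstack([cv2.resize(a,(400,280),interpolation=2),cv2.resize(b,(400,280),interpolation=2)]))
E
```

```text
(no output)
```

View pics/c3.png

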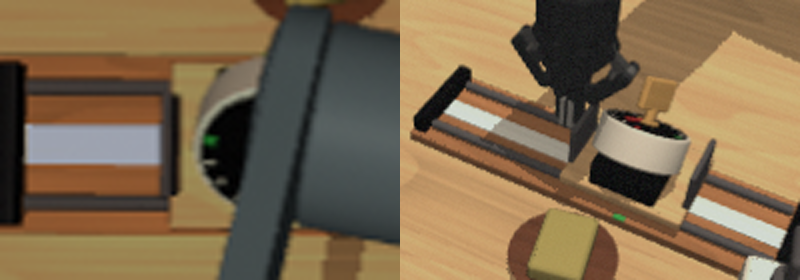

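The crop shows the left push plate at column ≈257.5, so the carriage is at y≈0.0975. That leaves about 8 mm.

drive_tool(
  jaw=[1, 1],
  travel=[
    [0, 1, 0],
    [0, 2, 0],
  ],
  turn=[
    [0, 0, 0],
    [0, 0, 0],
  ],
)

```text
clock: 4.55
eef_pos: [0.5081, 0.0244, 0.0621]
orientation: [0.0, -0.0, 1.0, -0.0]
ft_force: [0.4, -0.5, 0.7]
opening: -0.001
grasp_force: 0.5
```

drive_tool(
  jaw=[1, 1],
  travel=[
    [0, 1, 0],
    [0, 2, 0],
  ],
  turn=[
    [0, 0, 0],
    [0, 0, 0],
  ],
)

```text
clock: 4.8
eef_pos: [0.5081, 0.0265, 0.0621]
orientation: [0.0, -0.0, 1.0, 0.0]
ft_force: [-0.2, -0.7, -0.6]
opening: -0.003
grasp_force: 0.1
```

drive_tool(
  jaw=[1],
  travel=[
    [0, 1.5, 0],
  ],
  turn=[
    [0, 0, 0],
  ],
)

```text
clock: 4.92
eef_pos: [0.5081, 0.028, 0.0621]
orientation: [0.0, -0.0, 1.0, 0.0]
ft_force: [0.3, -0.4, 0.7]
opening: 0.003
grasp_force: 0.8
```

drive_tool(
  jaw=[1],
  travel=[
    [0, 1.5, 0],
  ],
  turn=[
    [0, 0, 0],
  ],
)

```text
clock: 5.05
eef_pos: [0.5081, 0.0286, 0.0621]
orientation: [-0.0, -0.001, 1.0, -0.001]
ft_force: [-0.2, -8.3, 0.2]
opening: 0.002
grasp_force: 4.0
```

```bash
cat > car.py <<'E'
from h import *
import sys
c,im=shot("top",sys.argv[1]); c2,im2=shot("scene","s"+sys.argv[1])
to((.507,.0307,.060),down(180))
for r in (238,241,244):
    g=im[r,235:275].astype(int).sum(1); d=np.diff(g); i=d.argmin(); print(r,235+i+.5,d[i], onz(c,(235+i+1,r),.08)[1]-.065, g)
E
python3 car.py top4.png
```

```text
travel [1.1 2.1 2.1] turn [-0.1 -0.   0.1] q [-0.18  0.26  1.89 -0.    0.98 -1.75] p [0.5081 0.0286 0.0621] f [-0.2 -5.  -0.7]
238 252.5 -226 0.10436650276007192 [494 494 495 494 494 494 494 494 494 494 494 494 494 494 494 494 494 410
 184 154  74  49 160 296 355 338 380 399 257  62  27  18  10  13  14  12
  15  24 114 190]
241 262.5 -238 0.08129691518667648 [494 495 497 494 494 494 494 494 494 494 494 496 494 495 494 495 494 409
 175 153  68  48 170 309 372 378 373 267  29  58  71  48  13  14  11  12
  13  47 160 217]
244 262.5 -323 0.08121287592908799 [493 494 494 494 494 494 494 496 494 494 494 494 494 494 494 494 493 411
 170 146  59  50 180 322 382 391 419 333  10  10  56  63  13  19  11  19
  18 124 200 222]
```

drive_tool(
  jaw=[1, 1],
  travel=[
    [0, -6, 0],
    [0, -12, 0],
  ],
  turn=[
    [0, 0, 0],
    [0, 0, 0],
  ],
)

```text
clock: 5.4
eef_pos: [0.508, 0.0173, 0.0621]
orientation: [0.0, -0.0, 1.0, 0.0]
ft_force: [0.0, 0.4, 0.6]
opening: 0.001
grasp_force: 0.0
```

```bash
python3 car.py top5.png; python3 - <<'E'
import cv2,numpy as np
a=cv2.imread("pics/top5.png")[205:275,215:315];b=cv2.imread("pics/stop5.png")[120:260,300:440]
cv2.imwrite("pics/c5.png",np.hstack([cv2.resize(a,(400,280),interpolation=2),cv2.resize(b,(400,400),interpolation=2)[:280]]))
E
```

```text
travel [ 1.1 13.8  2.1] turn [ 0.  0. -0.] q [-0.2   0.26  1.9   0.    0.98 -1.77] p [0.5081 0.0169 0.0621] f [0.2 0.3 0.3]
238 263.5 -207 0.07908601709262161 [494 495 494 494 495 495 496 497 494 494 495 494 497 496 494 494 494 421
 223 161  89  46 129 212 298 336 371 399 273  66  39  12  15  19  16  17
   8  11  15  11]
241 262.5 -297 0.08129691518667648 [495 494 495 494 495 494 494 494 495 496 496 495 494 494 495 494 497 421
 216 159  87  51 138 225 312 368 401 342  45  48  64  56  11  16  10  14
  14   7  12  18]
244 262.5 -322 0.08121287592908799 [495 497 496 496 495 496 497 496 497 495 496 496 494 496 497 494 494 414
 175 157  82  40 177 317 375 361 387 340  18  10  37  42  14  14  14  13
   8  15  10  13]
```

View pics/c5.png

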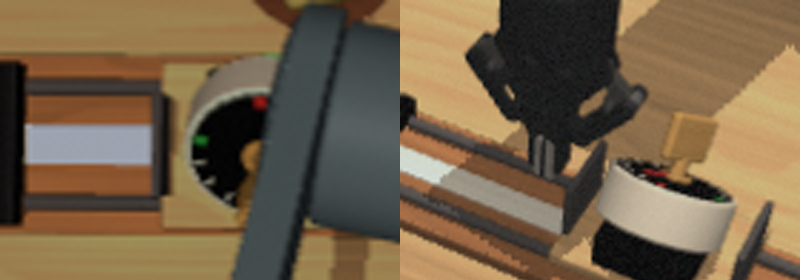

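The crop shows the left push plate at column ≈252.6 and no shift after backing off. I'll retreat and check the index line against the station marks.

drive_tool(
  jaw=[1, 1, 1, 0.4, 0.4],
  travel=[
    [0, -20, 0],
    [0, -20, -60],
    [0, -20, -120],
    [40, -70, -130],
    [90, -125, -140],
  ],
  turn=[
    [0, 0, 0],
    [0, 0, 0],
    [0, 0, 0],
    [0, 0, 0],
    [0, 0, 0],
  ],
)

```text
clock: 6.12
eef_pos: [0.4278, -0.0976, 0.2014]
orientation: [0.001, -0.001, 1.0, -0.001]
ft_force: [0.0, -1.5, 0.1]
opening: 0.416
grasp_force: 0.0
```

```bash
python3 - <<'E'
from h import *
c,im=shot("top","top6.png"); c2,i2=shot("scene","stop6.png")
hsv=cv2.cvtColor(im,cv2.COLOR_RGB2HSV)
for nm,ms in(("g",[((45,90,50),(85,255,255))]),("r",[((0,170,90),(6,255,255)),((174,170,90),(180,255,255))])):
    m=sum(cv2.inRange(hsv,*a) for a in ms)
    n,l,s,ce=cv2.connectedComponentsWithStats(m)
    for i in range(1,n):
        if 225<ce[i][0]<340 and 205<ce[i][1]<280: print(nm,np.round(ce[i],1),s[i],[np.round(onz(c,ce[i],z)[:2],4) for z in(.012,.03,.091)])
a=cv2.imread("pics/top6.png")[205:275,230:330]
b=cv2.imread("pics/stop6.png")[130:220,330:430]
cv2.imwrite("pics/c6.png",np.hstack([cv2.resize(a,(480,336),interpolation=2),cv2.resize(b,None,fx=3.2,fy=336/90,interpolation=2)]))
E
```

```text
g [264.5 239.5] [263 239   4   2   8] [array([0.5103, 0.1506]), array([0.5102, 0.1485]), array([0.5099, 0.1417])]
g [282.4 262.3] [281 259   5   6  18] [array([0.4553, 0.1064]), array([0.4561, 0.105 ]), array([0.4588, 0.1006])]
r [279.7 230. ] [279 229   3   3   7] [array([0.5337, 0.1136]), array([0.5332, 0.1122]), array([0.5316, 0.1074])]
r [284.2 237.5] [282 235   5   6  13] [array([0.5153, 0.1024]), array([0.5152, 0.1011]), array([0.5146, 0.0969])]
```

View pics/c6.png

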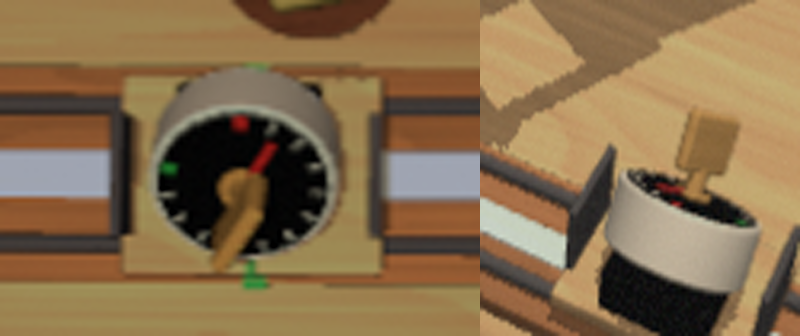

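The green index line (column ≈282) meets the front station mark (≈283), so the carriage is in the detent to within about 1 mm. The dial centre is at about (281.3,242.9). The blade is centred at about (280,251) in the top view and (401,168) in the scene view.

```bash
cat >> h.py <<'E'
AX=np.array([-np.sin(np.radians(35)),0,np.cos(np.radians(35))]); UP=np.array([AX[2],0,-AX[0]])
def grip(th):  # tool z=-AX, tool x = -key x, th degrees clockwise
    z=-AX; x0=-UP; y0=np.cross(z,x0); return R.from_matrix(np.c_[x0,y0,z])*R.from_euler("z",th,degrees=True)
E
python3 - <<'E'
from h import *
c=ctrl.get_calibration("top");c2=ctrl.get_calibration("scene")
D=onz(c,(281.25,242.9),.091); print("D",D)
k,e=tri(c,(280,251.3),c2,(401.1,168.4)); print("blade",k,e,"off axis:",(k-D)@AX)
D=np.array([.503,.1045,.091]); G=D+.034*AX; print("G",G)
for o in(.03,.046): print(o,proj(c,D+o*AX),proj(c2,D+o*AX))
# pointer angle: tip & centre on dial
for p in((282.2+0,242.9),(286.7,235.4)):pass
P=np.array([onz(c,p,.094) for p in ((281.25,242.9),(286.7,235.4))]); 
# intersect pointer tip ray with dial plane (+4mm)
o,d=ray(c,(286.7,235.4)); t=((D+.004*AX-o)@AX)/(d@AX); q=o+d*t-D; print("pointer deg",np.degrees(np.arctan2(-q[1],q@UP)),np.linalg.norm(q))
o,d=ray(c,(279.7,230)); t=((D-o)@AX)/(d@AX); q=o+d*t-D; print("tick deg",np.degrees(np.arctan2(-q[1],q@UP)),np.linalg.norm(q))
print(grip(0).as_matrix())
pre=G-.0+.08*AX+(-AX)*.019
print(pre); to(pre,grip(28))
E
```

```text
D [0.50242222 0.10358994 0.091     ]
blade [0.48365881 0.10531174 0.11333074] 0.0017023386590484968 off axis: 0.029054526099096
G [0.4834984  0.1045     0.11885117]
0.03 [[279.93000007 250.47570192]] [[399.99303943 168.03718795]]
0.046 [[279.42036264 254.82071149]] [[402.78428011 160.06708376]]
pointer deg 32.05962643858584 0.02692533870067207
tick deg -2.2312095151465656 0.03427215203805955
[[-0.81915204  0.          0.57357644]
 [ 0.          1.          0.        ]
 [-0.57357644  0.         -0.81915204]]
[0.44851024 0.1045     0.16881944]
travel [-21.8 204.8  31.8] turn [ -8.7 -34.2  26.9] q [-0.5  -0.11  1.97 -0.    1.28 -2.07] p [ 0.4258 -0.1002  0.201 ] f [ 0.5  1.2 -0.2]
```

drive_tool(
  jaw=[0.4, 0.4, 0.4, 0.4, 0.4],
  travel=[
    [-10, 60, -20],
    [-15, 120, -20],
    [-20, 180, -20],
    [-22, 205, 0],
    [-22, 205, 32],
  ],
  turn=[
    [-2, -8, 7],
    [-4, -16, 13],
    [-6, -24, 19],
    [-8, -31, 25],
    [-9, -34, 30],
  ],
)

```text
clock: 6.85
eef_pos: [0.4494, 0.1108, 0.1685]
orientation: [0.291, 0.254, 0.919, 0.079]
ft_force: [1.4, 0.1, -0.7]
opening: 0.6
grasp_force: 0.0
```

```bash
python3 - <<'E'
from h import *
G=np.array([.4835,.105,.119])
to(G+.061*AX,grip(32)); to(G-.019*AX,grip(32)); print(ctrl.state()["opening"])
c,im=shot("wrist","w1.png"); print(proj(c,[G,G+.012*AX,G-.034*AX]))
E
```

```text
travel [-2.6 -5.3 -0.9] turn [-0.1  0.2  1.2] q [-0.02 -0.4   2.39  0.02  0.54 -1.07] p [0.4494 0.1108 0.1685] f [ 1.4  0.1 -0.7]
travel [-2.4 -5.1 79.1] turn [-0.1  0.2  1.2] q [-0.02 -0.4   2.39  0.02  0.54 -1.07] p [0.4494 0.1108 0.1685] f [ 1.4  0.1 -0.7]
0.6001237867073397
[[308.46024284 218.72445117]
 [308.02572766 224.43356431]
 [309.4707766  205.44777537]]
```

View pics/w1.png

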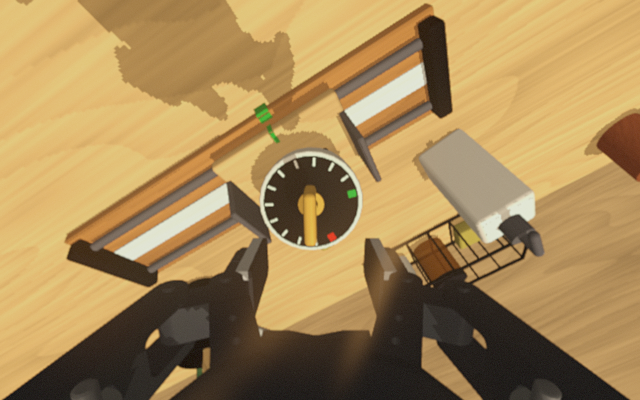

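The wrist view shows the blade running straight between the pads at about (309,218), with the dial centre at about (311,200). The prediction was (308.5,218.7), so the pose is confirmed. The index line also meets the green station mark at about (268,120).

drive_tool(
  jaw=[0.4, 0.4, 0.4, 0.4, 0.4],
  travel=[
    [-2.5, -5, 0],
    [-2.5, -5, 25],
    [-2.5, -5, 50],
    [-2.5, -5, 70],
    [-2.5, -5, 79],
  ],
  turn=[
    [0, 0, 1],
    [0, 0, 1],
    [0, 0, 1],
    [0, 0, 1],
    [0, 0, 1],
  ],
)

```text
clock: 7.52
eef_pos: [0.4967, 0.101, 0.1039]
orientation: [0.288, 0.263, 0.917, 0.079]
ft_force: [0.1, 0.6, -0.4]
opening: 0.601
grasp_force: 0.0
```

drive_tool(
  jaw=[0.7, 0.9, 1, 1, 1],
  travel=[
    [0, 0, 0],
    [0, 0, 0],
    [0, 0, 0],
    [0, 0, 0],
    [0, 0, 0],
  ],
  turn=[
    [0, 0, 0],
    [0, 0, 0],
    [0, 0, 0],
    [0, 0, 0],
    [0, 0, 0],
  ],
  force=30,
)

```text
clock: 8.15
eef_pos: [0.4961, 0.1026, 0.1052]
orientation: [0.29, 0.262, 0.917, 0.08]
ft_force: [6.2, 5.5, -3.3]
opening: 0.1
grasp_force: 29.1
```

```bash
python3 - <<'E'
from h import *
to(np.array([.4835,.105,.119])-.019*AX,grip(32))
s=ctrl.state();print(s["torque"],s["qpos"][5])
E
```

```text
travel [3.3 0.8 0.4] turn [-0.3  0.2  0.2] q [-0.04 -0.1   2.34  0.06  0.3  -1.11] p [0.4961 0.1026 0.1052] f [ 6.2  5.5 -3.3]
[ 0.55271517 -0.32020495  0.46125124] -1.1129782883630537
```

drive_tool(
  jaw=[0, 0, 0.3, 0.3],
  travel=[
    [0, 0, 0],
    [3, 1, 0],
    [3, 1.5, 0],
    [3, 1.5, 0],
  ],
  turn=[
    [0, 0, 0],
    [0, 0, 0],
    [0, 0, 0],
    [0, 0, 0],
  ],
)

```text
clock: 8.65
eef_pos: [0.493, 0.1051, 0.1019]
orientation: [0.288, 0.262, 0.918, 0.079]
ft_force: [0.1, -0.6, 0.4]
opening: 0.705
grasp_force: 0.0
```

```bash
python3 - <<'E'
from h import *
to(np.array([.4835,.105,.119])-.019*AX,grip(32))
c,im=shot("wrist","w2.png"); cv2.imwrite("pics/w2.png",im[:,:,::-1])
D=np.array([.503,.105,.091]);print(proj(c,[D+.034*AX,D,D+.004*AX+.027*UP, (.507-.052,.1057,.012)]))
E
```

```text
travel [-1.8  1.  -0.4] turn [-0.4 -0.   0.2] q [-0.03 -0.1   2.34  0.05  0.3  -1.09] p [0.493  0.1051 0.1019] f [ 0.1 -0.6  0.4]
[[316.94386948 272.58320237]
 [317.08662866 243.15946925]
 [340.65014136 281.02753044]
 [249.83854336 117.23628149]]
```

View pics/w2.png

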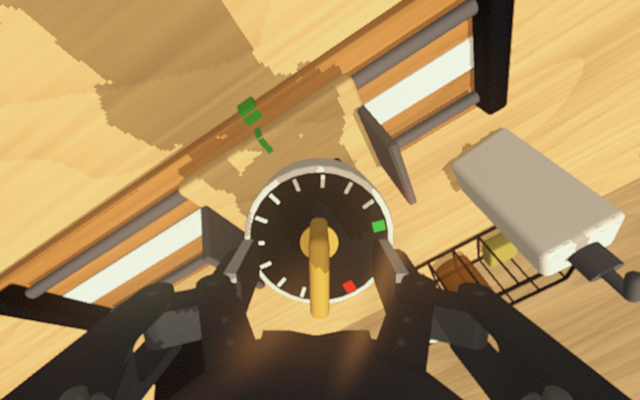

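The wrist view shows the blade (column ≈319) centred between the pads (≈240 and ≈400), the dial centre at about (319,241), and the index line still at the station mark. I'll close and wind.

drive_tool(
  jaw=[0.7, 0.9, 1, 1, 1],
  travel=[
    [-1, 0, 0],
    [-1, 0, 0],
    [-1, 0, 0],
    [-1, 0, 0],
    [-1, 0, 0],
  ],
  turn=[
    [0, 0, 0],
    [0, 0, 0],
    [0, 0, 0],
    [0, 0, 0],
    [0, 0, 0],
  ],
  force=25,
)

```text
clock: 9.32
eef_pos: [0.4945, 0.1049, 0.1031]
orientation: [0.289, 0.262, 0.917, 0.08]
ft_force: [1.8, 4.2, 0.2]
opening: 0.108
grasp_force: 24.3
```

drive_tool(
  jaw=[1, 1, 1],
  travel=[
    [0, 0, 0],
    [0, 0, 0],
    [0, 0, 0],
  ],
  turn=[
    [0, 0, 8],
    [0, 0, 16],
    [0, 0, 24],
  ],
)

```text
clock: 9.7
eef_pos: [0.4942, 0.1046, 0.1029]
orientation: [0.265, 0.449, 0.842, 0.138]
ft_force: [-0.3, 1.8, 1.4]
opening: 0.107
grasp_force: 27.0
```

```bash
python3 - <<'E'
from h import *
to(np.array([.4835,.105,.119])-.019*AX,grip(56))
s=ctrl.state();r=rot(s["orientation"]).inv();print(r.apply(s["ft_force"]),r.apply(s["torque"]),s["opening"])
E
```

```text
travel [ 0.   0.6 -0.4] turn [-0.4  0.2 -0.1] q [-0.04 -0.1   2.34  0.05  0.3  -0.67] p [0.4942 0.1046 0.1029] f [-0.3  1.8  1.4]
[ 1.1471426   1.43953429 -1.30005047] [-0.09495395  0.42693288 -0.09969521] 0.10684824293553623
```

drive_tool(
  jaw=[1, 1, 1, 1, 1],
  travel=[
    [0, 0, 0],
    [0, 0, 0],
    [0, 0, 0],
    [0, 0, 0],
    [0, 0, 0],
  ],
  turn=[
    [0, 0, 10],
    [0, 0, 20],
    [0, 0, 30],
    [0, 0, 40],
    [0, 0, 50],
  ],
)

```text
clock: 10.32
eef_pos: [0.4933, 0.1046, 0.1021]
orientation: [0.181, 0.763, 0.573, 0.237]
ft_force: [-4.9, 0.7, 3.4]
opening: 0.103
grasp_force: 28.3
```

drive_tool(
  jaw=[1, 1, 1, 1, 1],
  travel=[
    [0, 0, 0],
    [0, 0, 0],
    [0, 0, 0],
    [0, 0, 0],
    [0, 0, 0],
  ],
  turn=[
    [0, 0, 10],
    [0, 0, 20],
    [0, 0, 30],
    [0, 0, 40],
    [0, 0, 50],
  ],
)

```text
clock: 10.95
eef_pos: [0.4925, 0.1051, 0.1016]
orientation: [0.064, 0.934, 0.197, 0.29]
ft_force: [-5.2, 5.5, 4.2]
opening: 0.104
grasp_force: 29.2
```

```bash
python3 - <<'E'
from h import *
to(np.array([.4835,.105,.119])-.019*AX,grip(156))
s=ctrl.state();r=rot(s["orientation"]).inv();print(r.apply(s["ft_force"]),r.apply(s["torque"]),s["opening"])
E
```

```text
travel [ 2.3  1.1 -0.5] turn [ 0.1  0.5 -0.1] q [-0.04 -0.1   2.34  0.05  0.3   1.08] p [0.4925 0.1051 0.1016] f [-5.2  5.5  4.2]
[ 0.45477604 -5.74757302 -6.40001872] [ 1.17917536 -0.1378801  -0.15136817] 0.10415329135299303
```

drive_tool(
  jaw=[1, 1, 1, 1, 1],
  travel=[
    [0, -1, 0],
    [0, -1, 0],
    [0, -1, 0],
    [0, -1, 0],
    [0, -1, 0],
  ],
  turn=[
    [0, 0, 0],
    [0, 0, 10],
    [0, 0, 20],
    [0, 0, 30],
    [0, 0, 40],
  ],
)

```text
clock: 11.58
eef_pos: [0.4925, 0.1062, 0.1016]
orientation: [-0.039, 0.945, -0.134, 0.295]
ft_force: [-3.8, 7.9, 1.2]
opening: 0.103
grasp_force: 28.6
```

```bash
python3 - <<'E'
from h import *
to(np.array([.4835,.105,.119])-.019*AX,grip(196))
s=ctrl.state();r=rot(s["orientation"]).inv();print(r.apply(s["ft_force"]),r.apply(s["torque"]),s["opening"])
E
```

```text
travel [ 2.8  0.4 -0.5] turn [ 0.4  0.3 -0.1] q [-0.03 -0.1   2.34  0.04  0.3   1.78] p [0.4925 0.1062 0.1016] f [-3.8  7.9  1.2]
[-4.52105777 -6.90514613 -3.23138043] [ 1.33852936 -0.90772584 -0.20438291] 0.10303956912838413
```

drive_tool(
  jaw=[0.8, 0.3, 0.3, 0.3],
  travel=[
    [0, 0, 0],
    [0, 0, 0],
    [0, 0, 0],
    [0, 0, 0],
  ],
  turn=[
    [0, 0, 0],
    [0, 0, 0],
    [0, 0, 0],
    [0, 0, 0],
  ],
)

```text
clock: 12.08
eef_pos: [0.4936, 0.1052, 0.1023]
orientation: [-0.038, 0.945, -0.132, 0.296]
ft_force: [-0.1, -0.9, -0.2]
opening: 0.705
grasp_force: 0.0
```

```bash
python3 - <<'E'
from h import *
to(np.array([.4835,.105,.119])-.019*AX,grip(196))
s=ctrl.state();print(s["torque"],s["opening"])
c,im=shot("wrist","w3.png"); t,it=shot("top","t7.png"); 
for nm,cc,i in(("w",c,im),("t",t,it)):
    hsv=cv2.cvtColor(i,cv2.COLOR_RGB2HSV); m=cv2.inRange(hsv,(45,90,40),(85,255,255))
    n,l,s,ce=cv2.connectedComponentsWithStats(m)
    for k in range(1,n):
        if s[k,4]>5: print(nm,np.round(ce[k],1),s[k],[np.round(onz(cc,ce[k],z)[:2],4) for z in(.012,.034,.095)])
D=np.array([.503,.105,.091]);print(proj(c,[D+.034*AX,D,(.507-.052,.1057,.012),(.507-.05,.1057,.034)]))
E
```

```text
travel [ 1.3 -0.1 -0.5] turn [0.4 0.1 0.2] q [-0.03 -0.1   2.34  0.04  0.3   1.78] p [0.4936 0.1052 0.1023] f [-0.1 -0.9 -0.2]
[-0.01090187  0.29267407  0.00434897] 0.7045580830096948
w [252.3 237.2] [246 235  13   5  46] [array([0.5358, 0.1692]), array([0.5296, 0.1619]), array([0.5125, 0.1416])]
w [339.3 310.7] [335 301  14  18 102] [array([0.4581, 0.1083]), array([0.4589, 0.1065]), array([0.4611, 0.1013])]
w [343.4 319.8] [337 317  14   6  45] [array([0.4509, 0.1069]), array([0.4523, 0.1052]), array([0.4564, 0.1004])]
t [460.7  86.7] [450  76  22  22 365] [array([ 0.9019, -0.3458]), array([ 0.8939, -0.3383]), array([ 0.8718, -0.3176])]
t [80.8 96.9] [ 64  80  35  36 968] [array([0.8756, 0.6405]), array([0.8681, 0.6282]), array([0.8475, 0.5941])]
t [559.1  99.3] [541  82  37  36 963] [array([ 0.8763, -0.6132]), array([ 0.8689, -0.6003]), array([ 0.8482, -0.5647])]
t [264.6 239.7] [263 239   4   3   9] [array([0.5099, 0.1504]), array([0.5098, 0.1479]), array([0.5095, 0.1411])]
t [282.3 262.4] [281 259   4   6  14] [array([0.4549, 0.1066]), array([0.4559, 0.105 ]), array([0.4587, 0.1006])]
[[316.23931038 266.69586917]
 [315.71898298 238.07056418]
 [343.53008209 314.02481313]
 [341.02669066 313.2392154 ]]
```

drive_tool(
  jaw=[0.3, 0.3, 0.3, 0.3, 0.3],
  travel=[
    [0, 0, 0],
    [0, 0, 0],
    [0, 0, 0],
    [0, 0, 0],
    [0, 0, 0],
  ],
  turn=[
    [0, 0, -10],
    [0, 0, -20],
    [0, 0, -30],
    [0, 0, -40],
    [0, 0, -50],
  ],
)

```text
clock: 12.8
eef_pos: [0.4935, 0.1053, 0.1022]
orientation: [0.091, 0.912, 0.282, 0.284]
ft_force: [0.7, 0.9, -0.5]
opening: 0.7
grasp_force: 0.0
```

drive_tool(
  jaw=[0.3, 0.3, 0.3, 0.3, 0.3],
  travel=[
    [0, 0, 0],
    [0, 0, 0],
    [0, 0, 0],
    [0, 0, 0],
    [0, 0, 0],
  ],
  turn=[
    [0, 0, -10],
    [0, 0, -20],
    [0, 0, -30],
    [0, 0, -40],
    [0, 0, -50],
  ],
)

```text
clock: 13.42
eef_pos: [0.4935, 0.1054, 0.1022]
orientation: [0.203, 0.707, 0.641, 0.219]
ft_force: [-0.0, 0.1, -0.6]
opening: 0.703
grasp_force: 0.0
```

drive_tool(
  jaw=[0.3, 0.3, 0.3, 0.3, 0.3],
  travel=[
    [0, 0, 0],
    [0, 0, 0],
    [0, 0, 0],
    [0, 0, 0],
    [0, 0, 0],
  ],
  turn=[
    [0, 0, -10],
    [0, 0, -20],
    [0, 0, -30],
    [0, 0, -40],
    [0, 0, -50],
  ],
)

```text
clock: 14.05
eef_pos: [0.4935, 0.1054, 0.1022]
orientation: [0.277, 0.37, 0.88, 0.113]
ft_force: [-0.2, 0.2, 0.2]
opening: 0.703
grasp_force: 0.0
```

drive_tool(
  jaw=[0.3, 0.3, 0.3, 0.3],
  travel=[
    [0, 0, 0],
    [0, 0, 0],
    [0, 0, 0],
    [0, 0, 0],
  ],
  turn=[
    [0, 0, -10],
    [0, 0, -20],
    [0, 0, -30],
    [0, 0, -30],
  ],
)

```text
clock: 14.55
eef_pos: [0.4935, 0.1054, 0.1022]
orientation: [0.296, 0.133, 0.945, 0.038]
ft_force: [0.1, -0.3, 0.1]
opening: 0.698
grasp_force: 0.0
```

```bash
python3 - <<'E'
from h import *
to((.4924,.1065,.1014),grip(16))
E
```

```text
travel [1.6 0.7 0.1] turn [-0.4 -0.1  0.1] q [-0.03 -0.1   2.34  0.04  0.3  -1.36] p [0.4935 0.1054 0.1022] f [ 0.1 -0.3  0.1]
```

drive_tool(
  jaw=[0.6, 0.8, 1, 1, 1],
  travel=[
    [1.5, 0.7, 0],
    [1.5, 0.7, 0],
    [1.5, 0.7, 0],
    [1.5, 0.7, 0],
    [1.5, 0.7, 0],
  ],
  turn=[
    [0, 0, 0],
    [0, 0, 0],
    [0, 0, 0],
    [0, 0, 0],
    [0, 0, 0],
  ],
)

```text
clock: 15.18
eef_pos: [0.4924, 0.1067, 0.1015]
orientation: [0.296, 0.132, 0.945, 0.038]
ft_force: [-0.3, 3.7, -0.1]
opening: 0.105
grasp_force: 24.3
```

drive_tool(
  jaw=[1, 1, 1, 1, 1],
  travel=[
    [0, 0, 0],
    [0, 0, 0],
    [0, 0, 0],
    [0, 0, 0],
    [0, 0, 0],
  ],
  turn=[
    [0, 0, 10],
    [0, 0, 20],
    [0, 0, 30],
    [0, 0, 40],
    [0, 0, 50],
  ],
)

```text
clock: 15.8
eef_pos: [0.493, 0.1071, 0.102]
orientation: [0.252, 0.521, 0.799, 0.161]
ft_force: [3.5, 8.4, -0.6]
opening: 0.106
grasp_force: 27.5
```

drive_tool(
  jaw=[1, 1, 1],
  travel=[
    [0, 0, 0],
    [0, 0, 0],
    [0, 0, 0],
  ],
  turn=[
    [0, 0, 10],
    [0, 0, 20],
    [0, 0, 27],
  ],
)

```text
clock: 16.18
eef_pos: [0.4935, 0.1072, 0.1024]
orientation: [0.208, 0.693, 0.656, 0.216]
ft_force: [3.6, 8.6, -1.9]
opening: 0.107
grasp_force: 27.6
```

```bash
python3 - <<'E'
from h import *
to((.4924,.1065,.1014),grip(93))
s=ctrl.state();r=rot(s["orientation"]).inv();print(r.apply(s["ft_force"]),r.apply(s["torque"]),s["opening"])
E
```

```text
travel [-0.7 -1.4  0.2] turn [-0.1  0.3 -0.1] q [-0.03 -0.1   2.34  0.04  0.29 -0.01] p [0.4935 0.1072 0.1024] f [ 3.6  8.6 -1.9]
[8.72537993 1.45002847 3.55729155] [-0.10672212  1.66437538 -0.21366661] 0.10738912821881004
```

drive_tool(
  jaw=[1, 1, 1, 1],
  travel=[
    [1.5, 0, 0],
    [1.5, 0, 0],
    [1.5, 0, 0],
    [1.5, 0, 0],
  ],
  turn=[
    [0, 0, 0],
    [0, 0, 5],
    [0, 0, 9],
    [0, 0, 9],
  ],
)

```text
clock: 16.68
eef_pos: [0.4936, 0.1079, 0.1025]
orientation: [0.192, 0.741, 0.601, 0.231]
ft_force: [3.6, 1.3, 1.0]
opening: 0.105
grasp_force: 24.5
```

```bash
python3 - <<'E'
from h import *
to((.4924,.1065,.1014),grip(102))
s=ctrl.state();r=rot(s["orientation"]).inv();print(r.apply(s["ft_force"]),r.apply(s["torque"]),s["opening"])
E
```

```text
travel [-1.7 -1.3  0.2] turn [-0.   0.4  0.2] q [-0.03 -0.1   2.34  0.03  0.29  0.16] p [0.4936 0.1079 0.1025] f [3.6 1.3 1. ]
[2.00711247 3.16328142 1.18044342] [-0.28074207  0.51702791 -0.06370113] 0.1047057926776508
```

drive_tool(
  jaw=[1, 1],
  travel=[
    [0, 0.5, 0],
    [0, 0.5, 0],
  ],
  turn=[
    [0, 0, 4],
    [0, 0, 5],
  ],
)

```text
clock: 16.92
eef_pos: [0.4938, 0.1078, 0.1026]
orientation: [0.181, 0.766, 0.568, 0.239]
ft_force: [3.6, 3.3, 1.7]
opening: 0.101
grasp_force: 27.4
```

```bash
python3 - <<'E'
from h import *
to((.4924,.1065,.1014),grip(107))
s=ctrl.state();r=rot(s["orientation"]).inv();print(r.apply(s["ft_force"]),r.apply(s["torque"]),s["opening"])
E
```

```text
travel [-1.8 -1.3  0.2] turn [-0.   0.4  0.3] q [-0.03 -0.1   2.34  0.03  0.3   0.24] p [0.4938 0.1078 0.1026] f [3.6 3.3 1.7]
[4.3131375  2.77427812 0.66724614] [-0.30098772  0.62005261 -0.15397738] 0.10127087117133488
```

Torque is still at the ratchet level (0.15 N m), so I'll keep turning towards the stop.

drive_tool(
  jaw=[1, 1],
  travel=[
    [0.5, 0, 0],
    [0.5, 0, 0],
  ],
  turn=[
    [0, 0, 3],
    [0, 0, 4],
  ],
)

```text
clock: 17.18
eef_pos: [0.4938, 0.1081, 0.1026]
orientation: [0.173, 0.785, 0.542, 0.245]
ft_force: [1.3, -1.5, 4.2]
opening: 0.106
grasp_force: 48.1
```

```bash
python3 - <<'E'
from h import *
to((.4924,.1065,.1014),grip(111))
s=ctrl.state();r=rot(s["orientation"]).inv();print(r.apply(s["ft_force"]),r.apply(s["torque"]),s["opening"])
E
```

```text
travel [-2.2 -1.2  0.2] turn [0.  0.4 0.3] q [-0.02 -0.1   2.34  0.02  0.3   0.32] p [0.4938 0.1081 0.1026] f [ 1.3 -1.5  4.2]
[-0.20893241  3.75289236 -2.65554516] [-0.4461459   0.10599042 -0.79506269] 0.1056225263058551
```

Torque jumped to 0.8 N m and pad force to 48 N, so the key is at its stop. I'll ease off, release and retreat along the key's axis.

drive_tool(
  jaw=[1, 0.7, 0.3, 0.3, 0.3],
  travel=[
    [0, 0, 0],
    [0, 0, 0],
    [0, 0, 0],
    [0, 0, 0],
    [0, 0, -20],
  ],
  turn=[
    [0, 0, -3],
    [0, 0, -3],
    [0, 0, -3],
    [0, 0, -3],
    [0, 0, -3],
  ],
)

```text
clock: 17.8
eef_pos: [0.4805, 0.1084, 0.1169]
orientation: [0.177, 0.772, 0.562, 0.238]
ft_force: [0.7, -0.1, 0.8]
opening: 0.698
grasp_force: 0.0
```

drive_tool(
  jaw=[0.3, 0.3, 0.3, 0.3, 0.3],
  travel=[
    [0, 0, -40],
    [0, 0, -80],
    [0, 0, -120],
    [0, 0, -120],
    [0, 0, -120],
  ],
  turn=[
    [0, 0, 0],
    [0, 0, 0],
    [0, 0, 0],
    [0, 0, 0],
    [0, 0, 0],
  ],
)

```text
clock: 18.42
eef_pos: [0.413, 0.1092, 0.2162]
orientation: [0.178, 0.772, 0.561, 0.239]
ft_force: [0.3, 0.2, -0.9]
opening: 0.698
grasp_force: 0.0
```

```bash
python3 - <<'E'
from h import *
c,im=shot("wrist","w4.png")
hsv=cv2.cvtColor(im,cv2.COLOR_RGB2HSV)
D=np.array([.503,.1058,.091])
for nm,ms in(("g",[((45,90,40),(85,255,255))]),("r",[((0,170,90),(6,255,255)),((174,170,90),(180,255,255))])):
    m=sum(cv2.inRange(hsv,*a) for a in ms)
    n,l,s,ce=cv2.connectedComponentsWithStats(m)
    for k in range(1,n):
        if s[k,4]>5:
            o,d=ray(c,ce[k]); t=((D+.002*AX-o)@AX)/(d@AX); q=o+d*t-D
            print(nm,np.round(ce[k],1),s[k],[np.round(onz(c,ce[k],z)[:2],4) for z in(.012,.034)],"dial ang",np.round(np.degrees(np.arctan2(-q[1],q@UP))%360,1),"r",np.round(np.linalg.norm(q),4))
print(ctrl.state()["ft_force"],ctrl.state()["eef_pos"])
E
```

```text
g [316.7 154.2] [313 150   8   9  61] [array([0.5647, 0.1293]), array([0.5505, 0.1324])] dial ang 284.2 r 0.0367
g [250.  201.4] [245 197  11  10  67] [array([0.4527, 0.1076]), array([0.4459, 0.1121])] dial ang 187.3 r 0.075
g [264.3 199.8] [258 197  12   6  26] [array([0.4703, 0.1019]), array([0.4624, 0.1068])] dial ang 186.3 r 0.0595
g [505.7 295.6] [495 291  16  12  48] [array([ 0.9816, -0.39  ]), array([ 0.9398, -0.3526])] dial ang 48.2 r 0.2569
r [316.9 165.6] [314 160   6  12  60] [array([0.5593, 0.1147]), array([0.5455, 0.1187])] dial ang 283.1 r 0.0251
r [349.7 177.7] [346 174   8   8  51] [array([0.6079, 0.0778]), array([0.5909, 0.0843])] dial ang 357.2 r 0.0345
[-0.39756406  0.49189155 -0.83387035] [0.41273433 0.10917032 0.21532908]
```

The pointer is at the green tick (283° against 284°), the index line is within 1 mm of the station mark, and the robot is clear.

```bash
python3 -c "
from workcell import ctrl; print(ctrl.close_job())"
```

```text
the job is handed in; nothing more can be done
None
```

The timer is in the station's detent (index line within about 1 mm of the mark) and wound to its stop with the pointer at the green tick; the bystanders were left alone, and the job is handed in, though no verdict came back.

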